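Set a wood tile to its joint with a gauge and hold it

ROBOT

A 6-joint arm with a two-finger parallel gripper is mounted at the origin on a cart in front of the work surface, level with it; the furniture and walls round the work are solid. World frame = base frame: x ahead of the robot, y to its left, z up, the work surface at z = 0. Lengths are in m, angles in rad, forces in N, time in s.
With the tool pointing down it reaches from about 0.4 to 0.925 m from the base axis. Payload 3.4 kg.
Tool frame: the origin (TCP) lies midway between the tips of the shut fingers; the grasp point (between the pads) lies 19 mm behind it; x points along the fingers, z is the direction in which the jaws open and shut, and the axes are right-handed (so a half turn about x gives the same grasp; the last joint's range is limited). The gripper opens to 85 mm and grips with 20 to 120 N. Pads are 22 mm wide; open, the fingers measure 114 mm over their backs; the gripper's body (76 mm by 85 mm) begins 54 mm behind the grasp point. The pads swing forward as they close: fully open they stand 13 mm farther back than shut.
Start: joints at [1.143, 0.307, 1.506, -0, 1.328, -0.073], TCP at [0.2, 0.539, 0.231] pointing down, gripper open.
Joint ranges: [-3.12, 3.12], [-1.05, 2.28], [0.14, 2.33], [-1.42, 4.57], [0.1, 2.73], [-2.68, 2.68]. Speed limits (rad/s): [2.57, 2.57, 3.14, 3.14, 3.14, 3.14].

INTERFACE

Orientations are given as a unit quaternion [w, x, y, z].
In Python, from workcell import bot gives the robot as it stands. The module is installed in compiled form; this text tells all that it offers. Calls block until the motion is done:
- bot.goto(position, orientation): joint-space move of the TCP to a pose.
- bot.servo_line(position, ori=None, feed=0.15, max_force=None): straight line of the TCP; ori=None keeps the orientation; feed is the mean speed in m/s. With max_force (N) it stops when the force on the tool has changed by that much, and returns True; else False.
- bot.goto_joints(angles): joint-space move.
- bot.release() and bot.gripper_close(): open the fingers fully, or close them until they stop; the grip force is fixed at half the most.
- bot.pause(seconds).
- bot.ik(position, orientation): joint angles nearest the present ones, or None.
- bot.read_camera(name): name is "side" or "top" or "wrist"; returns a dict with "pixels" (480x640x3 uint8, blue, green, red), "fx", "fy", "cx", "cy" (pixels), "k1" (the pictures are not rectified: a ray, as slopes to the right and down, at radius r is drawn at 1 + k1 r^2 times it, then the intrinsics apply), "pose" (4x4, takes a point from camera to world coordinates); the wrist camera has in their place "mount" (4x4, takes a point from camera to tool coordinates, whose origin is the TCP and whose axes are the tool frame's). Camera axes: x right, y up, looking along -z (the intrinsics and any distortion apply to the point x, -y, -z); pixel columns grow to the right and rows downward; lengths in m; the calibration is good to about 2 mm. A picture is of the moment at which its call begins: read the wrist's pose just before it. There is no depth.
A pose or a line that the arm cannot do raises bot.IKError and nothing moves.
- bot.sign_off(): hands the job in, once; it reports no verdict.
Readings, each from a call of its own:
- bot.current_clock(): time.
- bot.current_joints(): joint angles.
- bot.current_joint_velocities(): joint speeds.
- bot.current_joint_efforts(): joint torques, N m.
- bot.current_ee_pos(): TCP position.
- bot.current_eef_rot(): TCP orientation.
- bot.current_contact_force(): force on the tool from outside, world axes, zero at the start.
- bot.current_wrist_torque(): the same for the moment, N m.
- bot.current_gripper_width(): opening from 0.0 (shut) to 1.0 (fully open).
Only numpy, scipy, OpenCV 4.12 (cv2) and the standard library are available. Lean on these libraries where they do the work, as an engineer would, in place of code of your own. Each camera call takes 0.05 s, during which the arm holds its last target.

TASK

The middle wooden tile of the row on the moss picture lies off its place: one of the joints beside it is too narrow for the orange-handled joint gauge, the other is wide enough. Slide the gauge's blade flat on the board into the wide joint, right through from the open side of the picture, without shifting the tile, and let go of it; then slide the tile along the row, without lifting it, until it closes flush on the blade and the blade on the dark tile behind it. Finish still holding the tile pressed firmly against the gauge while the adhesive takes, and leave everything else on the bench where it is.

Things in the scene. Friction and masses are not known exactly. Their poses are not given: they have to be found in the camera images.
- panel: Moss picture, fixed. Origin at the bench below the middle of the tile row; x along the row, y to the moss, z up. Plywood top 15 mm above the bench, x -141..141, y -100..142 mm. Tiles 60 mm wide (y -30..30); board bare at y -100..-30 and 30..79. Black rails 30 mm high at both x ends and behind the moss; the -y side is open. Lath to 25 mm above the bench at y 79..85, moss buns to 47 mm behind it.
- tile_center (a point): Centre of the loose middle tile, lighter brown wood, 80 mm long (its x, along the row) x 60 mm wide (its y) x 18 mm thick, about 90 g; it lies flat on the board, its centre 24 mm above the bench. Free to slide on the board by friction.
- end_short_center (a point): Centre of the shorter dark-brown end tile, 55 x 60 x 18 mm (x, y, z along the panel's axes), glued fast at one end of the row, 87.5 mm from the row's middle; at which end varies. The joint between it and the middle tile is 18 to 22 mm wide at the start.
- end_long_center (a point): Centre of the longer dark-brown end tile, 86 x 60 x 18 mm, glued fast at the other end of the row, 87.5 mm from the row's middle. The joint between it and the middle tile is 3 to 6 mm wide at the start.
- gauge_grip (a point): Centre of the orange grip of the joint gauge, a loose tool of about 90 g lying on its flat underside; the grip is 22 mm wide (x) x 42 mm long (y) x 36 mm high, its centre 18 mm above the underside. The gauge's y axis points from the grip along the blade. The grip is wider than the blade by 5 mm on each side; the blade's underside is level with the grip's.
- gauge_blade (a point): Middle of the part of the gauge's aluminium blade that goes into the joint, 61 mm from the grip's centre along the gauge's y; blade 12 mm thick (x), 20 mm high, running from the grip's face (21 mm from the grip's centre) to its tip.
- gauge_tip (a point): Tip of the blade (nose rounded, radius 6 mm), 101 mm from the grip's centre along the gauge's y, 10 mm above the underside.
- pencil: Red pencil lying flat, 172 mm long (y), 9 mm thick; bystander, origin under its middle.
- birch_disc_1: Round birch disc, 68 mm across, 10 mm high; bystander, origin under its centre.
- scissors_blue: Scissors with blue handles lying flat, 219 mm long (y) x 91 mm; bystander, origin under the middle.
- bun_moss_4: Loose green moss bun, 39 mm across, 24 mm high; bystander, origin under its centre.
- clock_motor_1: Black square clock movement, shaft up, 56 x 56 x 33 mm; bystander, origin under its centre.
- tweezers: Steel tweezers lying flat, 138 mm long (y), 8 mm high; bystander, origin under the middle.
There are look-alikes about, which are no part of the job. Of the things that look like the part that bears gauge_grip, the larger one is meant.

How it is judged:
By the outcome, as a careful person would: the job done as asked, in the order asked, and still so for the second after the job is handed in, while the arm keeps its last pose, push and grip.
It also fails if it takes over 58 s, if anything falls off the work surface, if the arm or the gripper's body presses on something with over 40 N, if the wrist force passes 120 N, or if a joint passes its speed limit or range.

## Working session

There is one attempt and no reset: what is moved stays moved. The work goes in short steps, each a Python script; the robot and the scene stay as the last script left them, time stands still between calls to the robot, and variables do not carry over. Pictures are saved under pics/ and viewed, and the job is handed in when it is done.

```bash
mkdir -p pics; cat > h.py <<'E'
import numpy as np, cv2
from workcell import bot
def cam(n):
    if n=='wrist':
        p=np.array(bot.current_ee_pos());q=np.array(bot.current_eef_rot())
    d=bot.read_camera(n); d=dict(d)
    if n=='wrist':
        T=np.eye(4);T[:3,:3]=R(q);T[:3,3]=p;d['pose']=T@np.array(d['mount'])
    d['pose']=np.array(d['pose']); return d
def R(q):
    from scipy.spatial.transform import Rotation as Ro
    return Ro.from_quat([q[1],q[2],q[3],q[0]]).as_matrix()
def K(d): return np.array([[d['fx'],0,d['cx']],[0,d['fy'],d['cy']],[0,0,1.]]),np.array([d['k1'],0,0,0.])
def pix2w(d,uv,z):
    k,D=K(d); s=cv2.undistortPointsIter(np.array(uv,float).reshape(-1,1,2),k,D,None,None,(3,100,1e-10)).reshape(-1,2)
    v=np.c_[s[:,0],-s[:,1],-np.ones(len(s))]@d['pose'][:3,:3].T; o=d['pose'][:3,3]
    return o+v*((z-o[2])/v[:,2])[:,None]
def w2pix(d,P):
    P=np.array(P,float).reshape(-1,3); c=(P-d['pose'][:3,3])@d['pose'][:3,:3]; c=c*[1,-1,-1]
    k,D=K(d); return cv2.projectPoints(c,np.zeros(3),np.zeros(3),k,D)[0].reshape(-1,2)
import pickle
def save(d,f): pickle.dump(d,open(f,'wb'))
def load(f): return pickle.load(open(f,'rb'))
E
python3 - <<'E'
from h import *
for n in ['top','side','wrist']:
    d=cam(n);save(d,n+'0.pkl');cv2.imwrite(f'pics/{n}0.png',d['pixels']);print(n,d['fx'],d['k1'],d['pose'].round(3).tolist())
print(bot.current_clock(),bot.current_eef_rot())
E
```

```text
top 622.2865256368684 -0.056709507696754854 [[-0.014, 0.991, -0.13, 0.387], [-1.0, -0.014, 0.004, -0.035], [0.002, 0.13, 0.991, 1.564], [0.0, 0.0, 0.0, 1.0]]
side 546.9554195516114 0.03802855789440415 [[0.882, 0.271, -0.385, 0.097], [-0.471, 0.523, -0.711, -0.953], [0.009, 0.808, 0.589, 0.826], [0.0, 0.0, 0.0, 1.0]]
wrist 361.4112242888295 -0.015621150570792464 [[0.347, -0.889, -0.3, 0.123], [0.938, 0.328, 0.111, 0.567], [-0.001, -0.32, 0.948, 0.373], [0.0, 0.0, 0.0, 1.0]]
0.15 [ 0.57988464 -0.40421921  0.5808784   0.40363464]
```

View pics/top0.png

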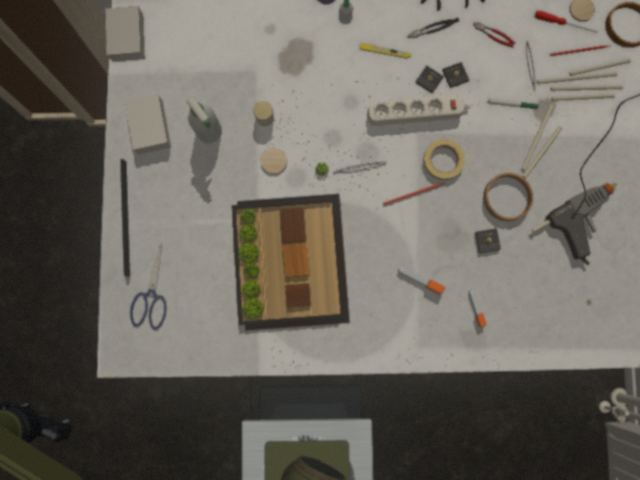

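View pics/side0.png

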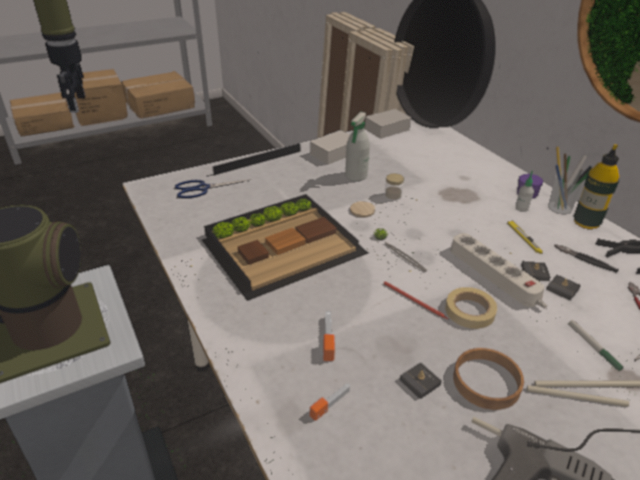

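View pics/wrist0.png

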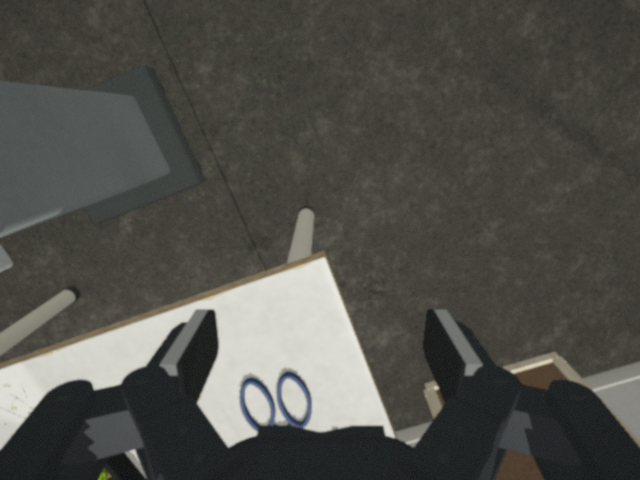

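Candidates for the gauge are two orange-handled tools, at top-image pixels (435,286) and (480,320); the red screwdriver at (550,17) is clearly something else. I'll crop close to compare them.

```bash
python3 - <<'E'
from h import *
d=load('top0.pkl');s=load('side0.pkl')
a=cv2.resize(d['pixels'][180:340,220:500],None,fx=2.8,fy=2.8,interpolation=cv2.INTER_CUBIC)
cv2.imwrite('pics/topc.png',a)
b=cv2.resize(s['pixels'][300:430,290:420],(600,600),interpolation=cv2.INTER_CUBIC);cv2.imwrite('pics/sidec.png',b)
print(pix2w(d,[(435,286),(400,272),(480,320),(470,292)],0.02).round(3))
print(pix2w(d,[(297,297),(294,259),(292,225)],0.033).round(3))
E
```

```text
[[ 0.476 -0.325  0.02 ]
 [ 0.512 -0.239  0.02 ]
 [ 0.39  -0.434  0.02 ]
 [ 0.46  -0.412  0.02 ]]
[[0.453 0.018 0.033]
 [0.547 0.025 0.033]
 [0.632 0.029 0.033]]
```

View pics/topc.png

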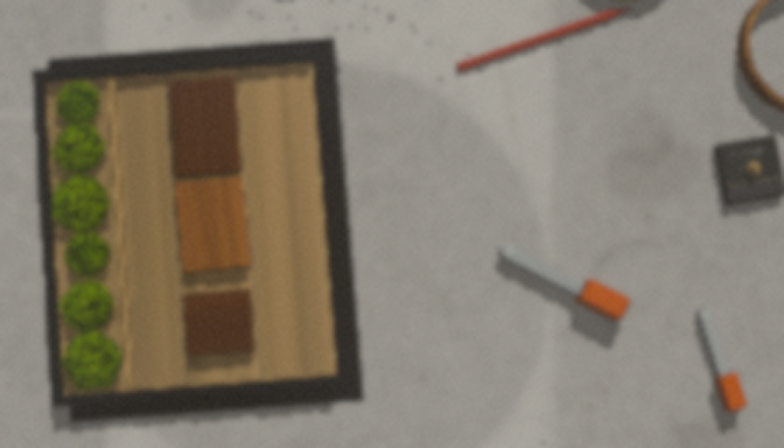

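View pics/sidec.png

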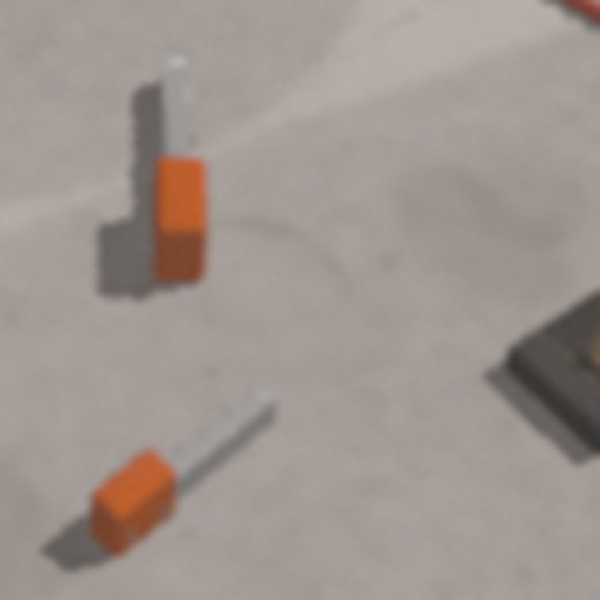

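The larger tool, at top (436,286), with its blade pointing to (400,272), is the gauge. The one at (480,320) is the smaller look-alike. The wide joint is on the robot's side, at about (297,282). Next I'll look at both close up with the wrist camera.

```bash
cat >> h.py <<'E'
from scipy.spatial.transform import Rotation as Ro
def down(yaw_c):
    """tool x down, camera offset side (tool axis +-y) along yaw_c (rad)"""
    c=np.array([np.cos(yaw_c),np.sin(yaw_c),0]); x=np.array([0,0,-1.])
    y=SGN*c; z=np.cross(x,y); q=Ro.from_matrix(np.c_[x,y,z]).as_quat(); return np.array([q[3],q[0],q[1],q[2]])
_m=np.array([[0]])
SGN=1
E
python3 - <<'E'
import h;from h import *
m=np.array(bot.read_camera('wrist')['mount']);print(m.round(4))
h.SGN=np.sign(m[1,3])
print(h.SGN)
y=np.deg2rad(67.5); q=down(y)
c=np.array([np.cos(y),np.sin(y),0])
print(bot.ik([.476,-.325,.15],q)); print(bot.ik([.476,-.325,.004],q))
for yy in (90,93.5):
  print(bot.ik([.46,-.1,.15],down(np.deg2rad(yy))),bot.ik([.46,-.1,.02],down(np.deg2rad(yy))))
# tile grasp: jaws along panel y
for a in (3.5,183.5): print(bot.ik([.54,.025,.02],down(np.deg2rad(a))))
E
```

```text
[[-1.100e-03  3.198e-01 -9.475e-01 -1.428e-01]
 [ 6.000e-04  9.475e-01  3.198e-01  8.210e-02]
 [ 1.000e+00 -2.000e-04 -1.300e-03 -3.000e-04]
 [ 0.000e+00  0.000e+00  0.000e+00  1.000e+00]]
1.0
[-6.72353070e-01  3.80765539e-01  1.61485044e+00 -4.44089210e-16
  1.14597667e+00 -2.79653988e-01]
[-6.72353070e-01  5.62211595e-01  1.75909916e+00 -4.44089210e-16
  8.20281894e-01 -2.79653988e-01]
[-3.03826499e-01  2.46663378e-01  1.83173056e+00 -4.44089210e-16
  1.06319872e+00 -3.03826499e-01] [-3.03826499e-01  4.42029350e-01  1.98036795e+00 -4.44089210e-16
  7.19195358e-01 -3.03826499e-01]
[-3.03826499e-01  2.46663378e-01  1.83173056e+00 -4.44089210e-16
  1.06319872e+00 -3.64913023e-01] [-3.03826499e-01  4.42029350e-01  1.98036795e+00 -4.44089210e-16
  7.19195358e-01 -3.64913023e-01]
[-3.18807775e-02  5.05422088e-01  1.82763411e+00 -4.44089210e-16
  8.08536457e-01  1.47782903e+00]
[-3.18807775e-02  5.05422088e-01  1.82763411e+00 -4.44089210e-16
  8.08536457e-01 -1.66376363e+00]
```

```bash
python3 - <<'E'
from h import *
bot.goto([.52,.01,.2],down(np.deg2rad(93.5)));d=cam('wrist');save(d,'w1.pkl');cv2.imwrite('pics/w1.png',d['pixels'])
y=np.deg2rad(67.5)
bot.goto([.476,-.325,.14],down(y));d=cam('wrist');save(d,'w2.pkl');cv2.imwrite('pics/w2.png',d['pixels'])
print(bot.current_clock())
E
```

```text
3.8083
```

View pics/w1.png

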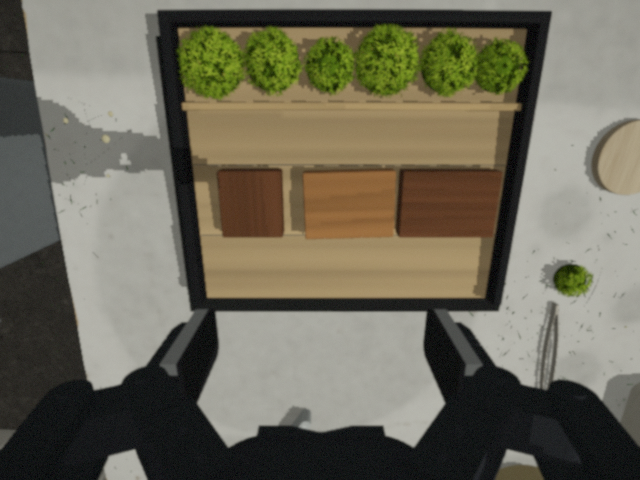

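View pics/w2.png

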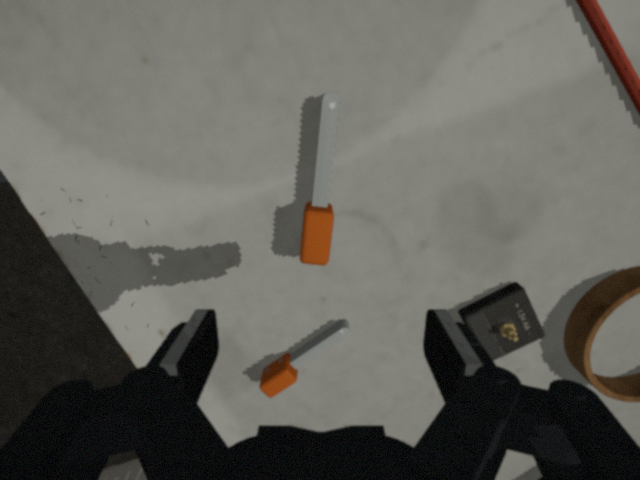

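w1 shows the panel: the wide joint lies between the short tile's right edge (283) and the middle tile's left edge (304), rows 170–237. w2 shows the gauge: grip at (317,235), tip at (331,97). The small look-alike is at (280,375). Next I'll segment these precisely.

```bash
python3 - <<'E'
from h import *
d=load('w2.pkl'); im=d['pixels'];hsv=cv2.cvtColor(im,cv2.COLOR_BGR2HSV)
print('tcp pix',w2pix(d,[(d['pose']@np.linalg.inv(np.array(d['mount'])))[:3,3]]))
m=cv2.inRange(hsv,(3,150,120),(18,255,255)); n,l,st,ce=cv2.connectedComponentsWithStats(m)
for i in range(1,n):
    if st[i,4]>80:
        c=np.argwhere(l==i)[:,::-1].astype(np.float32); r=cv2.minAreaRect(c); print(st[i],r, pix2w(d,cv2.boxPoints(r),.036).round(4).tolist(),pix2w(d,[r[0]],.036))
print(pix2w(d,[(331,97),(321,206)],.02))
t=load('top0.pkl')
for z in (.036,): print(pix2w(t,[(436,286)],z))
# panel corners
p=load('w1.pkl')
cr=cv2.resize(p['pixels'][150:320,180:520],None,fx=2.35,fy=2.35,interpolation=cv2.INTER_CUBIC);cv2.imwrite('pics/w1c.png',cr)
cr=cv2.resize(im[80:280,240:400],None,fx=3,fy=3,interpolation=cv2.INTER_CUBIC);cv2.imwrite('pics/w2c.png',cr)
E
```

```text
tcp pix [[320.44443112 311.58444824]]
[593   0  47  86 180] ((616.710205078125, 42.10944366455078), (96.6466293334961, 2.5410261154174805), 61.189208984375) [[0.6842, -0.2474, 0.036], [0.6856, -0.2472, 0.036], [0.7058, -0.306, 0.036], [0.7043, -0.3062, 0.036]] [[ 0.69456646 -0.27572819  0.036     ]]
[ 303  211   30   54 1337] ((317.35150146484375, 237.48516845703125), (26.26898193359375, 52.23945617675781), 5.710592269897461) [[0.4568, -0.3358, 0.036], [0.4757, -0.3011, 0.036], [0.4919, -0.3098, 0.036], [0.4738, -0.345, 0.036]] [[ 0.47475288 -0.32250599  0.036     ]]
[261 370  35  27 467] ((278.7745361328125, 383.11334228515625), (14.419378280639648, 34.7635498046875), 55.17551040649414) [[0.3801, -0.426, 0.036], [0.4103, -0.4169, 0.036], [0.4118, -0.4303, 0.036], [0.3812, -0.4398, 0.036]] [[ 0.39603533 -0.42813647  0.036     ]]
[[ 0.51975167 -0.23808727  0.02      ]
 [ 0.48460896 -0.30556854  0.02      ]]
[[ 0.47525808 -0.32414523  0.036     ]]
```

View pics/w1c.png

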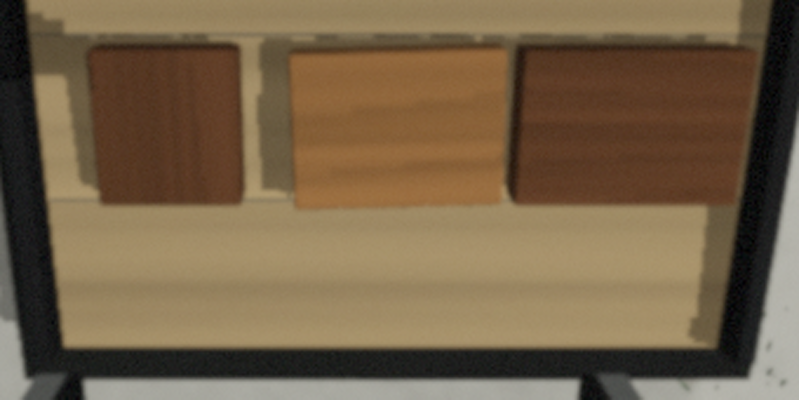

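View pics/w2c.png

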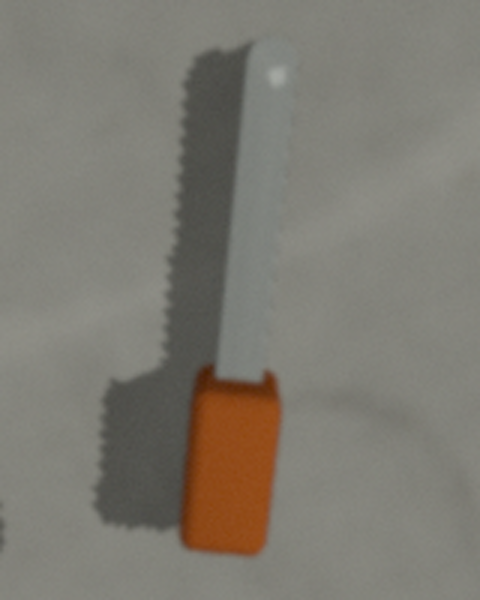

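```bash
python3 - <<'E'
from h import *
q=down(np.deg2rad(62.6))
bot.goto([.4748,-.3225,.10],q);d=cam('wrist');save(d,'w3.pkl');cv2.imwrite('pics/w3.png',d['pixels'])
hit=bot.servo_line([.4748,-.3225,.007],feed=.1,max_force=15)
print(hit,bot.current_ee_pos(),bot.current_clock())
if not hit:
    bot.gripper_close();print(bot.current_gripper_width(),bot.current_contact_force())
    d=cam('wrist');save(d,'w4.pkl');cv2.imwrite('pics/w4.png',d['pixels']);print(bot.current_clock())
E
```

```text
False [ 0.47526017 -0.32291455  0.00758252] 5.225
0.2481880433687725 [-0.45431536  0.53040877  2.6375754 ]
5.875
```

View pics/w3.png

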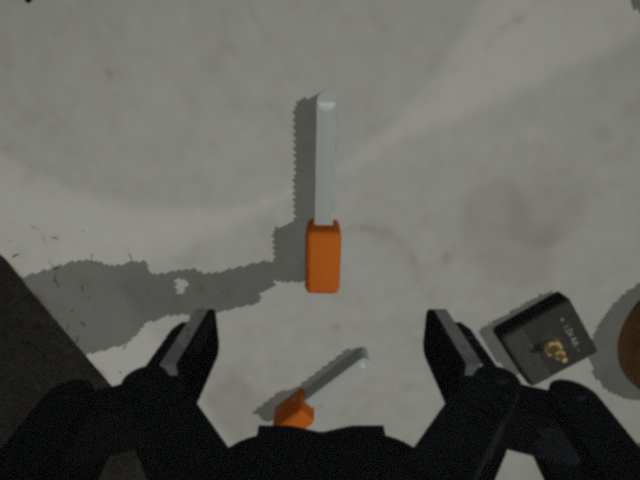

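View pics/w4.png

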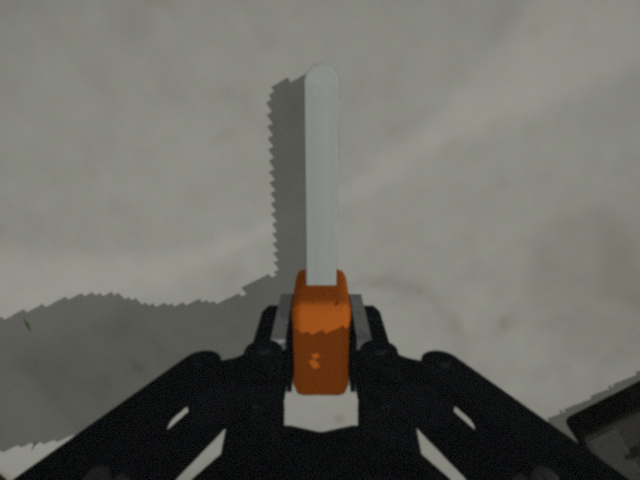

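The gauge is gripped squarely: the blade runs straight up the image from (321,285) to (321,66). Next I'll fit the panel and tile positions from w1.

```bash
python3 - <<'E'
from h import *
p=load('w1.pkl')
for i,(x0,x1) in enumerate([(205,325),(385,515)]):
    cr=cv2.resize(p['pixels'][155:250,x0:x1],None,fx=6,fy=6,interpolation=cv2.INTER_CUBIC);cv2.imwrite(f'pics/w1d{i}.png',cr)
d=load('w4.pkl')
T=d['pose']@np.linalg.inv(np.array(d['mount']))
for n,uv,z in [('tip',(321.5,65),.02),('base',(321.5,285),.02)]:
    print(n,(np.linalg.inv(T)@np.r_[pix2w(d,[uv],z)[0],1])[:3].round(4))
E
```

```text
tip [-0.0126  0.0985  0.0003]
base [-0.0126  0.0191  0.0004]
```

View pics/w1d0.png

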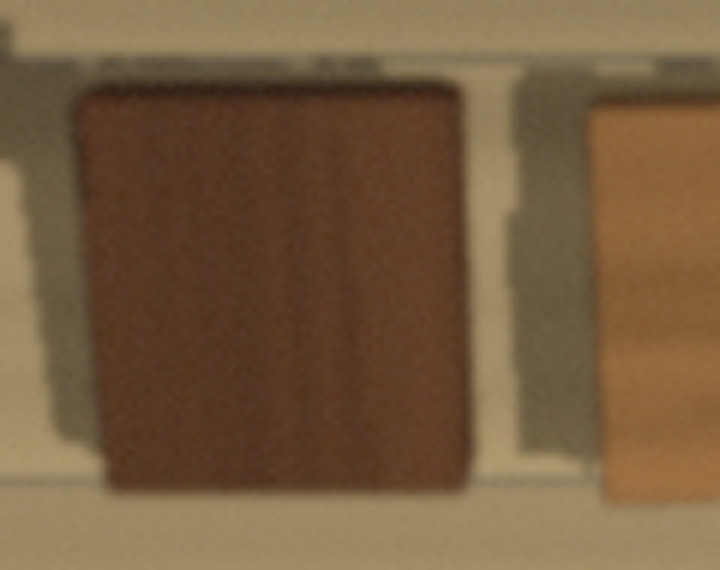

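View pics/w1d1.png

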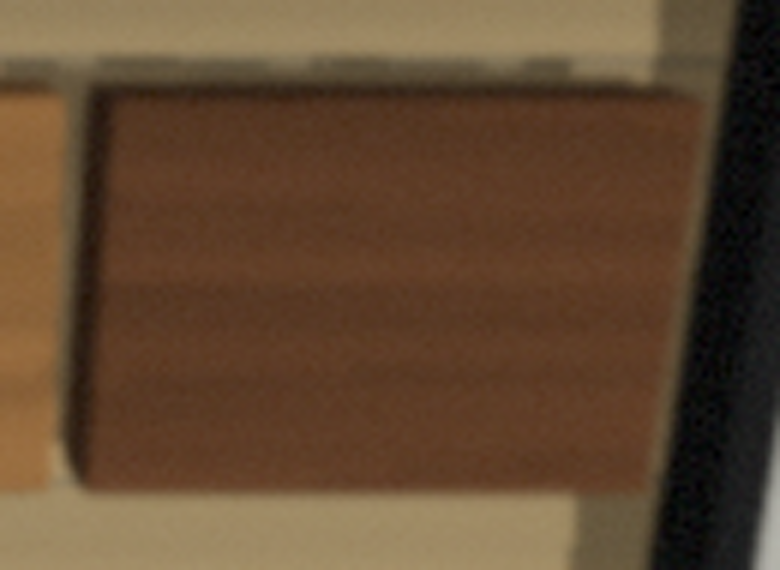

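```bash
cat > fit.py <<'E'
from h import *
from scipy.optimize import least_squares
def rect(cx,cy,yaw,L,W,z=.033):
    c,s=np.cos(yaw),np.sin(yaw); return np.array([[cx+c*a-s*b,cy+s*a+c*b,z] for a,b in [(-L/2,W/2),(L/2,W/2),(L/2,-W/2),(-L/2,-W/2)]])
def pan(v,dx,L): return rect(v[0]+np.cos(v[2])*dx,v[1]+np.sin(v[2])*dx,v[2],L,.06)
if __name__=='__main__':
    p=load('w1.pkl')
    S=np.array([(218,171.2),(282,170.5),(282.8,236.5),(223,236.7)]);L=np.array([(403.3,170.8),(502.2,172),(493,236.7),(399.2,236.7)]);M=np.array([(303.3,172.2),(395.8,170.5),(393,236.7),(305.5,238.7)])
    f=lambda v:np.r_[(w2pix(p,pan(v,-.0875,.055))-S).ravel(),(w2pix(p,pan(v,.0875,.086))-L).ravel()]
    r=least_squares(f,[.54,.025,.06]);print(r.x,np.rad2deg(r.x[2]),r.fun.round(1))
    g=lambda v:(w2pix(p,rect(v[0],v[1],v[2],.08,.06))-M).ravel()
    m=least_squares(g,[.54,.025,.06]);print(m.x,np.rad2deg(m.x[2]),m.fun.round(1))
    v=r.x;dd=m.x[:2]-v[:2];c,s=np.cos(v[2]),np.sin(v[2]);print('tile in panel',c*dd[0]+s*dd[1],-s*dd[0]+c*dd[1])
    np.save('panel.npy',v);np.save('tile.npy',m.x)
E
python3 fit.py
```

```text
[0.54606838 0.02234459 0.06067768] 3.4765749957010303 [-1.5 -0.9 -0.9 -0.2  0.4  0.9 -0.7  0.6  0.6 -0.2  2.  -1.   0.5  1.
 -0.3  0.8]
[0.54501788 0.02173934 0.08339839] 4.778375916064103 [-0.7 -0.1  0.8 -0.4  0.5  0.4 -0.5  0.2]
tile in panel -0.0010852682873831304 -0.0005404327814346591
```

```bash
cat >> h.py <<'E'
def P2w(v,x,y):
    c,s=np.cos(v[2]),np.sin(v[2]); return np.array([v[0]+c*x-s*y,v[1]+s*x+c*y])
E
python3 - <<'E'
from h import *
v=np.load('panel.npy');q=down(v[2]+np.pi/2)
p=np.array(bot.current_ee_pos());bot.servo_line([p[0],p[1],.08],feed=.12)
t=P2w(v,-.051,-.1485)
bot.goto([*t,.075],q)
bot.servo_line([*t,.028],feed=.1)
d=cam('wrist');save(d,'w5.pkl');cv2.imwrite('pics/w5.png',d['pixels'])
print(bot.current_ee_pos(),t,bot.current_clock(),bot.current_gripper_width())
print(w2pix(d,np.r_[pan:=__import__('fit').pan(v,-.0875,.055)]))
s=cam('side');cv2.imwrite('pics/s5.png',cv2.resize(s['pixels'][180:380,180:380],(600,600),interpolation=cv2.INTER_CUBIC))
E
```

```text
[ 0.50466534 -0.12972164  0.02834217] [ 0.50416735 -0.12897479] 8.1 0.2501437804494283
[[  95.31480816 -237.83929552]
 [ 287.89600415 -240.88695866]
 [ 292.66485259   -0.69178658]
 [ 126.98379079    0.44746108]]
```

View pics/w5.png

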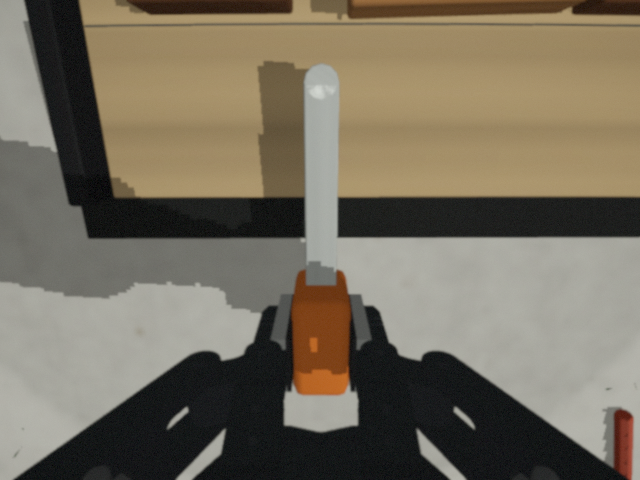

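View pics/s5.png

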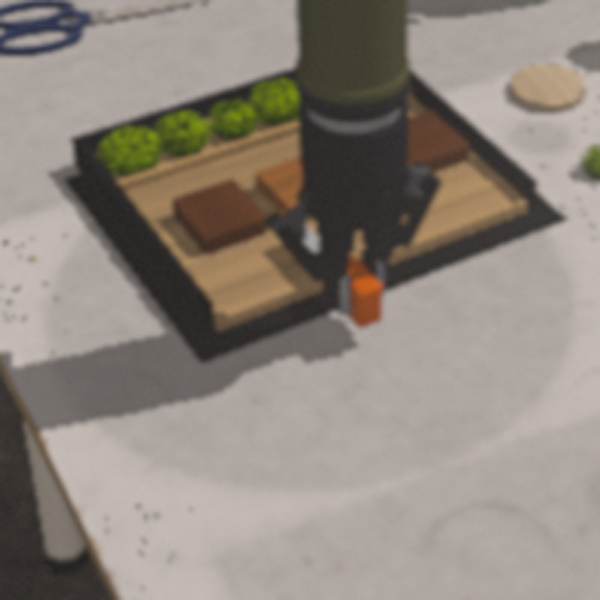

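The blade centre (column 321) lies midway between the joint's edges (292 and 349). I'll lower it to the board, advance to the mouth of the joint and check again.

```bash
python3 - <<'E'
from h import *
v=np.load('panel.npy');q=down(v[2]+np.pi/2)
t=P2w(v,-.051,-.1485)
print(bot.servo_line([*t,.021],q,feed=.03,max_force=4)); p=bot.current_ee_pos();print(p,bot.current_contact_force())
z=p[2]+.0003
t=P2w(v,-.051,-.1235)
print(bot.servo_line([*t,z],q,feed=.06,max_force=12))
d=cam('wrist');save(d,'w6.pkl');cv2.imwrite('pics/w6.png',d['pixels'])
print(bot.current_ee_pos(),t,bot.current_contact_force(),bot.current_clock())
E
```

```text
True
[ 0.50517176 -0.12948323  0.02180767] [-0.28985091 -0.41525155  3.81939633]
False
[ 0.5021997  -0.10302593  0.02206297] [ 0.50265133 -0.1040208 ] [-1.51984132  2.9716806   2.93296643] 9.0667
```

View pics/w6.png

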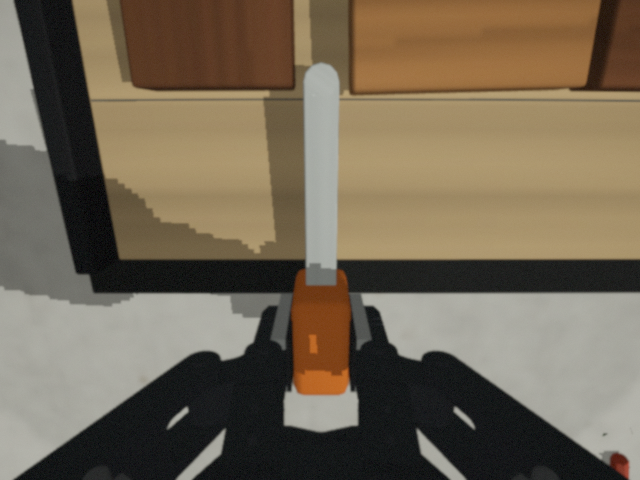

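The tip is in the mouth of the joint, with gaps of 9 px on the left and 11 px on the right. I'll push it right through.

```bash
python3 - <<'E'
from h import *
v=np.load('panel.npy');q=down(v[2]+np.pi/2)
z=bot.current_ee_pos()[2]+.0002
for y in (-.09,-.0585):
    t=P2w(v,-.0508,y)
    print(bot.servo_line([*t,z],q,feed=.06,max_force=8),bot.current_contact_force())
    d=cam('wrist');save(d,f'w7_{y}.pkl');cv2.imwrite(f'pics/w7_{y}.png',d['pixels'])
print(bot.current_ee_pos(),t,bot.current_contact_force(),bot.current_clock())
E
```

```text
False [0.15886008 3.0458814  5.35604588]
False [-1.11569777  2.06607822  5.34657193]
[ 0.49880554 -0.03800181  0.0224004 ] [ 0.49890934 -0.03912829] [-0.17249294  0.86394555  6.5911577 ] 10.55
```

View pics/w7_-0.0585.png

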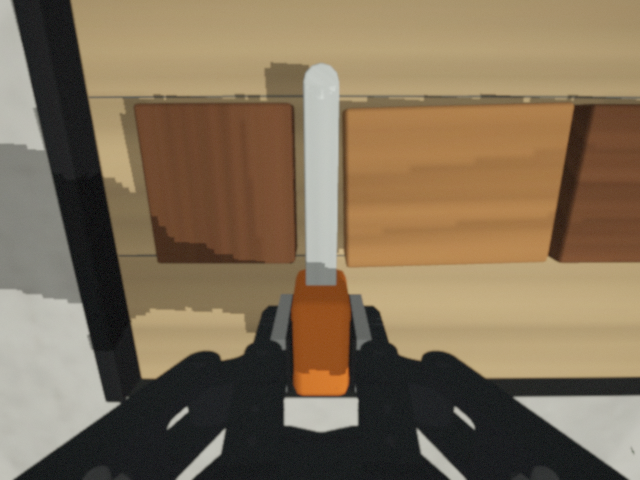

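The blade is right through: the tip, at row 65, is past the tile's rear edge at about row 105. The tile hasn't moved. I'll let go, back off upward and check.

```bash
python3 - <<'E'
from h import *
from fit import *
bot.release(); print(bot.current_gripper_width())
v=np.load('panel.npy');q=down(v[2]+np.pi/2)
p=bot.current_ee_pos();bot.servo_line([p[0],p[1],.13],q,feed=.12)
d=cam('wrist');save(d,'w8.pkl');cv2.imwrite('pics/w8.png',d['pixels']);print(bot.current_clock())
c=load('w7_-0.0585.pkl')
g=lambda v:(w2pix(c,rect(v[0],v[1],v[2],.08,.06))-np.array([(347,109),(573,103),(548,262),(346,266)])).ravel()
m=least_squares(g,[.54,.025,.06]);print(m.x,m.fun.round(1),np.load('tile.npy'))
E
```

```text
0.998842552928519
12.2917
[0.5444434  0.02132053 0.08939943] [-2.1 -1.2  3.  -1.  -0.9  1.  -0.1  2.5] [0.54501788 0.02173934 0.08339839]
```

View pics/w8.png

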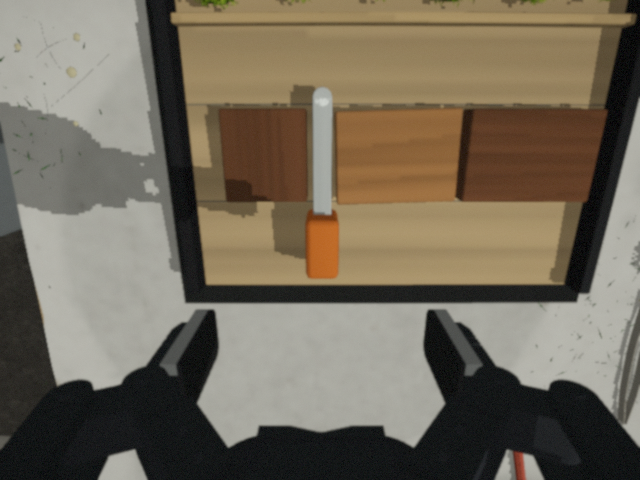

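The gauge sits free in the joint: tip (322,92), grip (322,245). Before the grasp I'll refine the panel yaw from its long straight edges.

```bash
python3 - <<'E'
from h import *
def yaw(d,rect,z,sign):
    x0,x1,y0,y1=rect; g=cv2.GaussianBlur(cv2.cvtColor(d['pixels'],cv2.COLOR_BGR2GRAY),(3,3),0).astype(float)
    D=sign*np.diff(g,axis=0)[y0:y1]
    pts=[]
    for x in range(x0,x1,2):
        c=D[:,x].clip(0);k=c.argmax()
        a=slice(max(k-2,0),k+3);pts.append((x,y0+.5+(np.arange(len(c))[a]*c[a]).sum()/c[a].sum()))
    P=pix2w(d,pts,z);A=np.polyfit(P[:,0],P[:,1],1);r=P[:,1]-np.polyval(A,P[:,0]);k=abs(r)<2*np.median(abs(r))+1e-4
    A=np.polyfit(P[k,0],P[k,1],1);return np.rad2deg(np.arctan(A[0])),P[k].mean(0),k.sum(),np.abs(r[k]).max()
d=load('w8.pkl')
print(yaw(d,(215,305,278,292),.015,-1)); print(yaw(d,(345,555,278,292),.015,-1)); print(yaw(d,(210,555,278,292),.015,-1))
d=load('w1.pkl'); print(yaw(d,(215,475,290,306),.015,-1))
d=load('w6.pkl'); print(yaw(d,(300,630,252,268),.015,-1))
E
```

```text
(np.float64(3.512301803737214), array([ 0.45260714, -0.08356059,  0.015     ]), np.int64(45), np.float64(4.22165053262924e-05))
(np.float64(3.5334737045073425), array([ 0.60073905, -0.07440628,  0.015     ]), np.int64(104), np.float64(0.00015209143475958253))
(np.float64(3.5366599653379622), array([ 0.54743016, -0.07770172,  0.015     ]), np.int64(171), np.float64(0.00012826116359432316))
(np.float64(3.529522047048619), array([ 0.54981687, -0.07764484,  0.015     ]), np.int64(130), np.float64(0.00011796202134940759))
(np.float64(3.573135688408592), array([ 0.57706861, -0.07585627,  0.015     ]), np.int64(138), np.float64(0.0006950286247658644))
```

```bash
python3 - <<'E'
from h import *
v=np.load('panel.npy');v[2]=np.deg2rad(3.53);np.save('panel.npy',v)
q=down(v[2]+np.pi)
bot.goto([.546,.0217,.12],q)
d=cam('wrist');save(d,'w9.pkl');cv2.imwrite('pics/w9.png',d['pixels']);print(bot.current_ee_pos(),bot.current_joints(),bot.current_clock())
E
```

```text
[0.54574081 0.02154538 0.1197597 ] [-3.78310361e-02  3.77050269e-01  1.71557234e+00 -9.01572749e-05
  1.04954973e+00 -1.66930942e+00] 13.6417
```

View pics/w9.png

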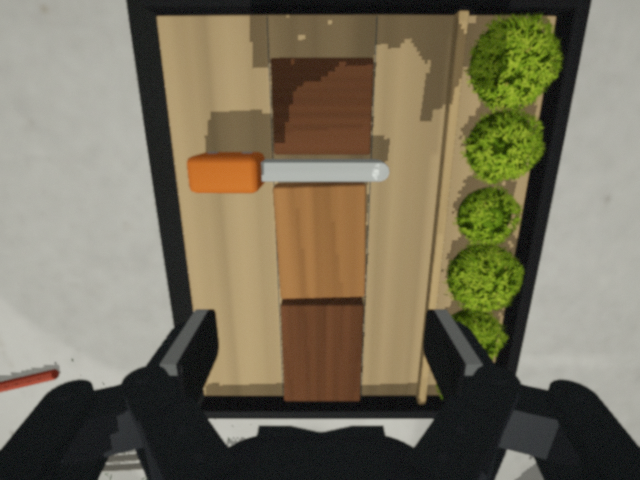

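The fingers straddle the row symmetrically: finger inner edges at 216 and 426, row centre at about 321. I'll descend, grip the tile and look.

```bash
python3 - <<'E'
from h import *
v=np.load('panel.npy');q=down(v[2]+np.pi)
print(bot.servo_line([.546,.0217,.013],q,feed=.08,max_force=10),bot.current_ee_pos(),bot.current_contact_force())
bot.gripper_close();print(bot.current_gripper_width(),bot.current_ee_pos(),bot.current_contact_force())
d=cam('wrist');save(d,'w10.pkl');cv2.imwrite('pics/w10.png',d['pixels']);print(bot.current_clock())
E
```

```text
False [0.54646884 0.02166904 0.01350064] [-1.18562789  0.39763885 -0.03746352]
0.6859629378748552 [0.5464044  0.02167357 0.01395161] [-0.48499352 -0.46264076  5.56247675]
15.55
```

View pics/w10.png

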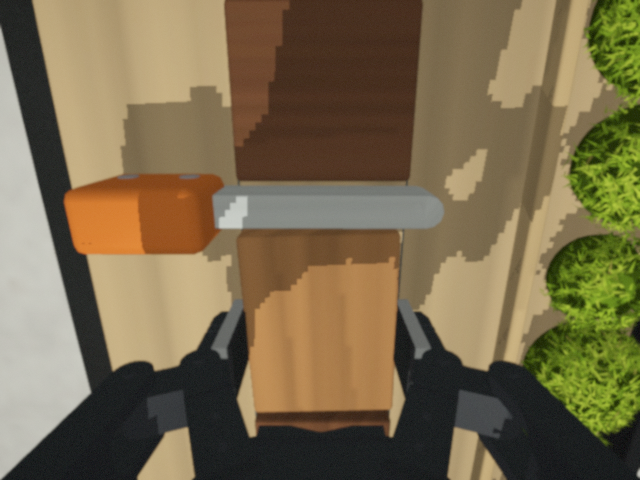

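The tile is gripped. Now I'll slide it along −x until it meets firm resistance.

```bash
python3 - <<'E'
from h import *
v=np.load('panel.npy');q=down(v[2]+np.pi);u=np.array([np.cos(v[2]),np.sin(v[2])])
p0=np.array(bot.current_ee_pos())
t=np.array([.546,.0217])-u*.012
print(bot.servo_line([*t,.0135],q,feed=.015,max_force=20))
p=np.array(bot.current_ee_pos());f=np.array(bot.current_contact_force());print((p-p0)[:2]@u,p,f,f[:2]@u,bot.current_gripper_width())
bot.pause(.3);f=np.array(bot.current_contact_force());print(f,f[:2]@u,bot.current_ee_pos(),bot.current_wrist_torque())
d=cam('wrist');save(d,'w11.pkl');cv2.imwrite('pics/w11.png',d['pixels']);print(bot.current_clock())
s=cam('side');cv2.imwrite('pics/s11.png',cv2.resize(s['pixels'][180:340,180:380],(750,600),interpolation=cv2.INTER_CUBIC))
E
```

```text
False
-0.006801056666337508 [0.53965771 0.02091193 0.01443073] [ 9.81874901  0.37646562 -0.75474917] 9.823299291841199 0.6845287408299995
[10.21617625  1.53337015  0.24257245] 10.29120443765081 [0.53964637 0.02089821 0.01442783] [ 0.10841623 -1.59686901 -0.29021682]
16.85
```

View pics/w11.png

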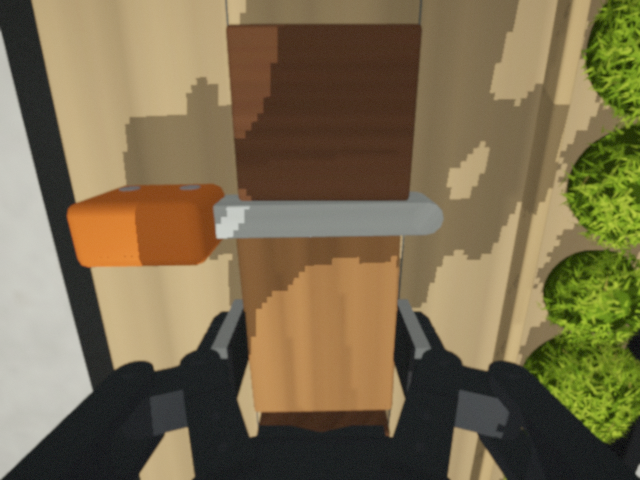

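View pics/s11.png

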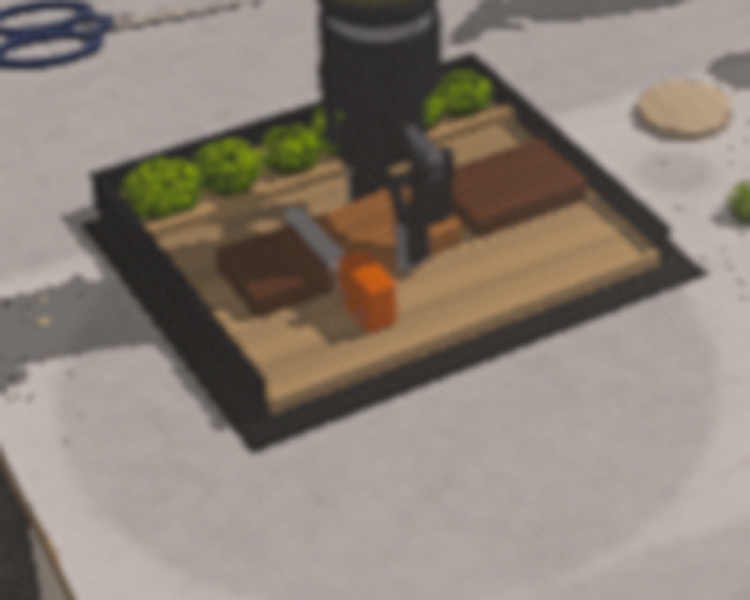

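The blade is now closed between both tiles, after 6.8 mm of travel against 10 N. I'll press harder, to about 25 N, with a slight downward bias so the tile stays seated.

```bash
python3 - <<'E'
from h import *
v=np.load('panel.npy');q=down(v[2]+np.pi);u=np.array([np.cos(v[2]),np.sin(v[2])])
p0=np.array(bot.current_ee_pos());a=.012
while a<.024:
    a+=.002
    t=np.array([.546,.0217])-u*a
    bot.servo_line([*t,.0115],q,feed=.02); bot.pause(.15)
    p=np.array(bot.current_ee_pos());f=np.array(bot.current_contact_force());print(round(a,3),((p-p0)[:2]@u).round(5),p.round(4),f.round(1),(f[:2]@u).round(1),bot.current_gripper_width())
    if f[:2]@u>23: break
bot.pause(.8);f=np.array(bot.current_contact_force());print(f,bot.current_ee_pos(),Ro.from_matrix(R(bot.current_eef_rot())@R(q).T).as_rotvec(degrees=True))
d=cam('wrist');save(d,'w12.pkl');cv2.imwrite('pics/w12.png',d['pixels']);print(bot.current_clock())
cv2.imwrite('pics/w12c.png',cv2.resize(d['pixels'][150:290,200:460],None,fx=3,fy=3,interpolation=cv2.INTER_CUBIC))
s=cam('top');cv2.imwrite('pics/t12.png',s['pixels'])
E
```

```text
0.014 7e-05 [0.5397 0.0209 0.0139] [10.6  1.8  8.7] 10.7 0.6858142445952357
0.016 4e-05 [0.5397 0.0208 0.0141] [13.7  2.8  5.3] 13.8 0.6850374730325233
0.018 -2e-05 [0.5396 0.0207 0.0144] [16.3  2.7  3. ] 16.5 0.6846293343372966
0.02 -5e-05 [0.5396 0.0207 0.0147] [18.5  2.   2.4] 18.6 0.6850567957922865
0.022 -1e-05 [0.5396 0.0206 0.015 ] [21.7  3.6  0.9] 21.9 0.687432687664899
0.024 -1e-05 [0.5396 0.0206 0.0154] [23.   4.4 -0.6] 23.3 0.6820988288997923
[23.83561516  4.24571747 -0.48028798] [0.5396213  0.02055475 0.01534502] [ 0.06332495 -1.85794221 -0.20898198]
20.1917
```

View pics/w12.png

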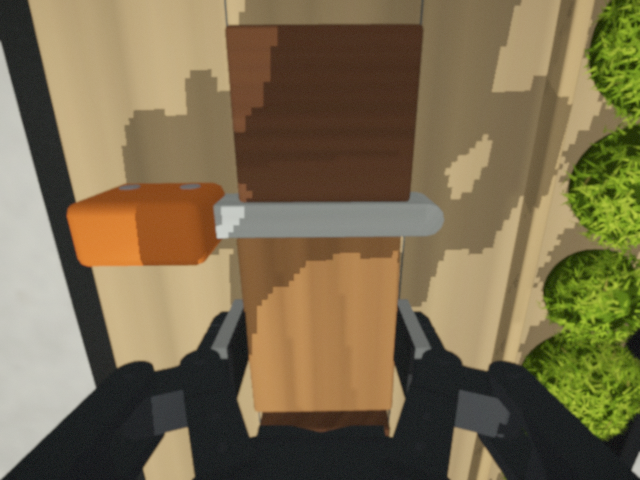

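View pics/w12c.png

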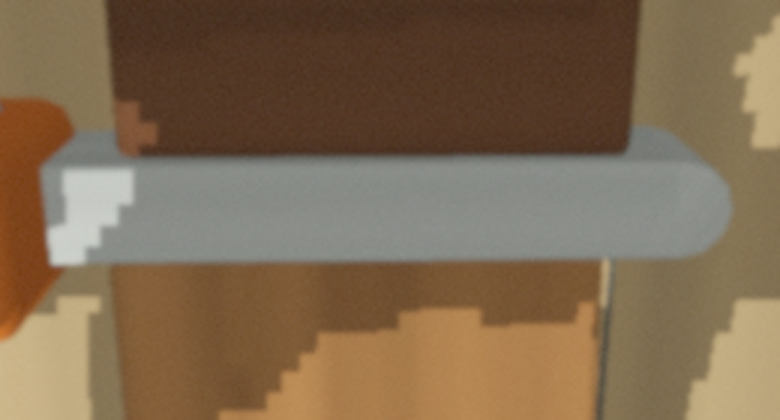

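View pics/t12.png

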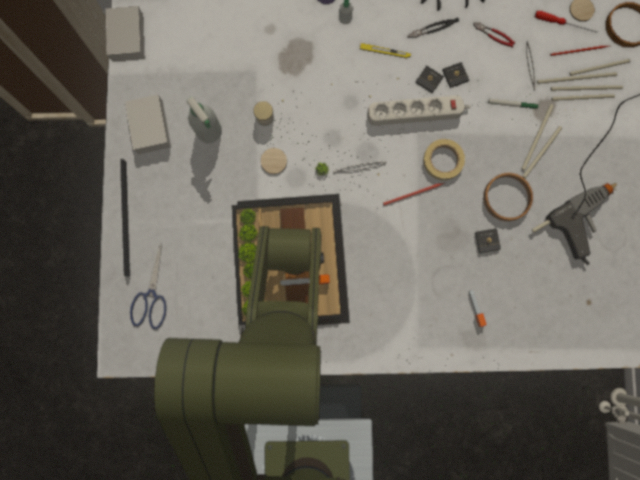

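The joint is visually closed on both sides at about 23 N. However, the load has pitched the tool about 1.9° and raised it about 1 mm, which could lift the tile's far end. I'll level the tool in small steps and restore light downward pressure.

```bash
python3 - <<'E'
from h import *
v=np.load('panel.npy');q=down(v[2]+np.pi);u=np.array([np.cos(v[2]),np.sin(v[2])]);n=np.array([-u[1],u[0],0])
def qr(deg):
    M=Ro.from_rotvec(np.deg2rad(deg)*n).as_matrix()@R(q);s=Ro.from_matrix(M).as_quat();return [s[3],*s[:3]]
a=.024;z=.0115;deg=0.
for i in range(9):
    z-=.0005; deg+=.35; 
    t=np.array([.546,.0217])-u*a
    T0=bot.current_clock();bot.servo_line([*t,z],qr(deg),feed=.0025);T1=bot.current_clock();bot.pause(.1)
    p=np.array(bot.current_ee_pos());f=np.array(bot.current_contact_force());e=Ro.from_matrix(R(bot.current_eef_rot())@R(q).T).as_rotvec(degrees=True)
    print(round(deg,2),round(z,4),p.round(4),f.round(1),(f[:2]@u).round(1),e.round(2),round(T1-T0,2))
    if e@n>-.15 or f[:2]@u>32 or f[2]>12: break
bot.pause(.3);print(bot.current_contact_force(),bot.current_ee_pos(),bot.current_gripper_width(),bot.current_clock())
d=cam('wrist');save(d,'w13.pkl');cv2.imwrite('pics/w13.png',d['pixels'])
E
```

```text
0.35 0.011 [0.5396 0.0206 0.0149] [24.4  4.5  0.4] 24.7 [ 0.04 -1.5  -0.21] 0.32
0.7 0.0105 [0.5395 0.0206 0.0145] [24.8  4.1  2.5] 25.0 [ 0.02 -1.15 -0.21] 0.32
1.05 0.01 [0.5394 0.0206 0.0141] [22.8  4.   4.9] 23.0 [ 0.   -0.8  -0.21] 0.32
1.4 0.0095 [0.5394 0.0206 0.0139] [22.3  3.8  7.4] 22.5 [-0.02 -0.47 -0.2 ] 0.32
1.75 0.009 [0.5393 0.0206 0.0139] [20.8  3.1 12.9] 20.9 [-0.04 -0.13 -0.2 ] 0.32
[20.94639822  3.25024464 12.28342844] [0.53933207 0.02056327 0.01392794] 0.6822560113958149 22.625
```

View pics/w13.png

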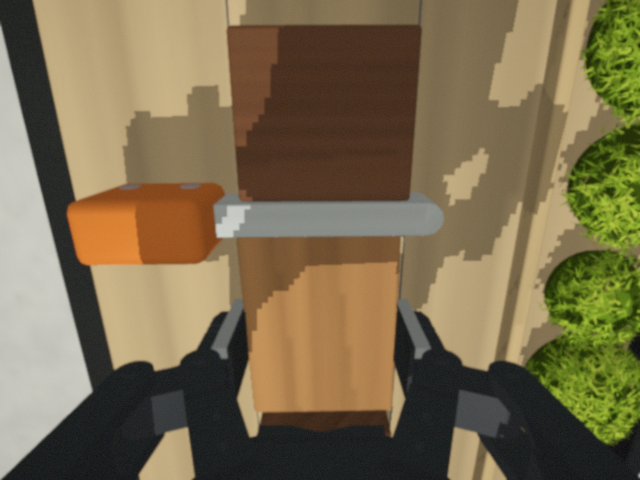

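```bash
python3 - <<'E'
from h import *
v=np.load('panel.npy');q=down(v[2]+np.pi);u=np.array([np.cos(v[2]),np.sin(v[2])]);n=np.array([-u[1],u[0],0])
def qr(deg):
    M=Ro.from_rotvec(np.deg2rad(deg)*n).as_matrix()@R(q);s=Ro.from_matrix(M).as_quat();return [s[3],*s[:3]]
t=np.array([.546,.0217])-u*.027
bot.servo_line([*t,.0093],qr(2.05),feed=.01);bot.pause(1.)
f=np.array(bot.current_contact_force());print(f,f[:2]@u,bot.current_ee_pos(),bot.current_gripper_width(),Ro.from_matrix(R(bot.current_eef_rot())@R(q).T).as_rotvec(degrees=True),bot.current_clock())
d=cam('wrist');save(d,'w14.pkl');cv2.imwrite('pics/w14.png',cv2.resize(d['pixels'][150:290,200:460],None,fx=3,fy=3,interpolation=cv2.INTER_CUBIC))
s=cam('side');cv2.imwrite('pics/s14.png',cv2.resize(s['pixels'][190:310,200:360],None,fx=5,fy=5,interpolation=cv2.INTER_CUBIC))
E
```

```text
[26.47024957  4.87683788  4.58148374] 26.72030000711658 [0.53924293 0.02051393 0.01396031] 0.6867223950795178 [-0.04381442 -0.11150014 -0.23474986] 24.125
```

View pics/w14.png

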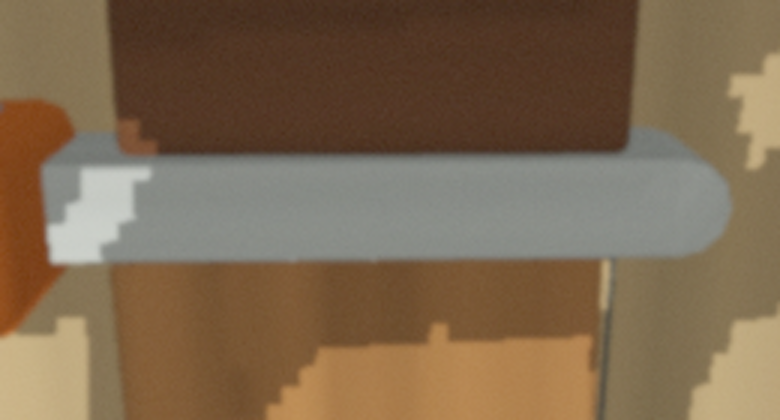

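View pics/s14.png

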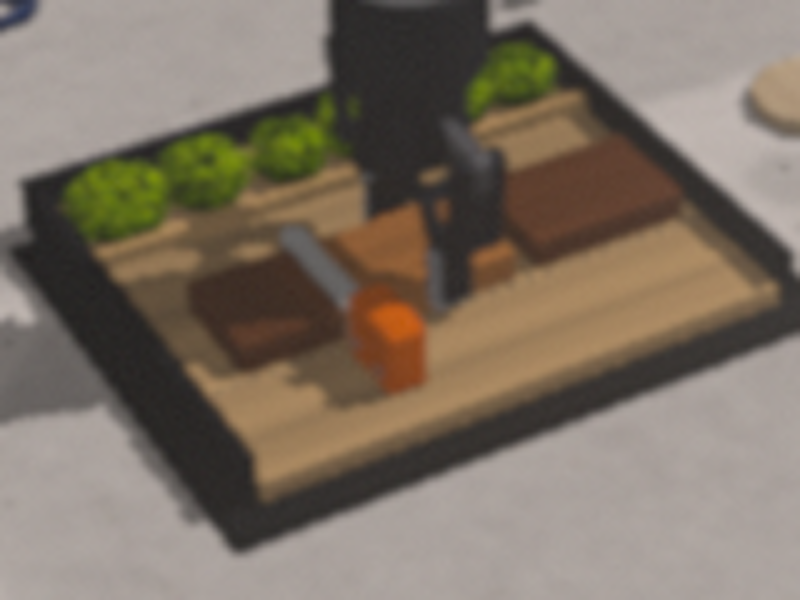

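The tile, blade and dark tile are closed with no visible gap. The push is 26.7 N along the row, and the tool is level and steady. I'm handing in.

```bash
python3 -c "
from h import *
bot.sign_off()"
```

```text
the job is handed in; nothing more can be done
```

The job is done and handed in at about 24 s of the 58 s allowed. I slid the larger orange-handled gauge flat on the board through the wide joint beside the short dark tile, from the open side, and let go of it. Then I gripped the middle tile across its width and slid it about 7 mm, until it closed on the blade and the blade on the dark tile.

**Last checks:**
- **Joint:** the wrist image showed no gap on either side of the blade, and the blade tip sticks out beyond the far edge of the row.
- **Hold:** the tile was still gripped, pressed against the gauge with a steady 26.7 N along the row and 4.6 N downward.
- **Other objects:** the last top view showed nothing else on the bench moved.

**What disagreed:** during the first firm press, the load tipped the tool about 1.9° and raised it about 1 mm. That may have briefly lifted the tile's far end slightly. I levelled the tool under load; it ended within about 0.1° of level and at the height where I had gripped the tile. About 0.2° of twist about the vertical remained, and I left it because the joint looked flush.

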